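# Pack the landscape bases in the carrying tray

## Task

Pack the two hexagonal landscape bases from the sloping stand flat into the plywood tray, so that they and the silo base already in it lie close together, flat faces touching. The house base goes in the tray's side bay; the square-tower base goes between the silo base and the sprung metal bar: push its lower edge in under the bar's lip, lower its other edge and let the bar press it home against the silo base. Leave the other things on the table where they are.

Things in the scene. Friction and masses are not known exactly. Their poses are not given: they have to be found in the camera images.
- tray: Fixed plywood tray, floor 238 x 206 mm, 6 mm thick. Origin on the table under the centre of the pack; x runs from the sprung bar (robot side) to the far wall, y towards the side bay, z up. Far wall's face at x = 91.5 mm, right wall's at y = -55; walls 20 to 24 mm high above the table. The bar's metal guide block spans x = -125 to -137, 34 mm high.
- place_tower (a point): On the tray floor, tray (-45, 0, 6) mm: where the centre of the tower base's underside comes to lie, two flats facing the tray's +x and -x. The silo base lies at tray (45, 0, 6).
- place_house (a point): On the floor of the tray's side bay, tray (0, 78, 6) mm: where the centre of the house base's underside comes to lie, two flats facing the tray's +x and -x. The bay is walled at tray x = +-49 mm (from y = 70 to 135) and y = 135, and open towards the other bases.
- bar (a joint): Sprung bar across the tray's robot side, 76 mm wide (y = +-38 mm), 0 when home, growing to 0.028 m as it is pushed along the tray's -x. The spring resists with 4 N at 0 plus 0.25 N per mm. With the tower base packed it reads about 0.008.
- bar_face (a point): Middle of the face of the sprung bar (18 mm above the table), at tray x = -82 mm when the bar is home. Along the bar's top a lip 5 mm thick overhangs this face by 5 mm towards +x; the lip's underside is 31 mm and its top 36 mm above the table.
- stand: Fixed wooden stand, 250 mm wide, whose top slopes 30 degrees, the low edge (with a stop lip standing 12 mm off the slope) towards the robot. Origin on the table under the middle of the slope; its x points horizontally uphill, y along its width. The two bases lie on the slope side by side, 60 mm either side of the middle, in either order, lower flat near the stop lip.
- house: hexagonal base 90 mm across flats (104 mm across corners), 20 mm thick, bottom edge chamfered 2.5 mm, loose, 0.15-0.3 kg, grey plastic, with a gabled house on it: walls 50 mm along x, 34 mm along y, up to 54 mm above the underside, ridge along x at 71 mm. Origin at the centre of the underside, z out of the top, two flats face +x and -x. Lies on the stand at the start, its -x flat downhill.
- tower: hexagonal base 90 mm across flats (104 mm across corners), 20 mm thick, bottom edge chamfered 2.5 mm, loose, 0.15-0.3 kg, grey plastic, with a square tower 34 x 34 mm on it up to 72 mm above the underside, plus four small corner battlements to 80 mm. Origin at the centre of the underside, z out of the top, two flats face +x and -x. Lies on the stand at the start, its -x flat downhill.
- silo: hexagonal base 90 mm across flats (104 mm across corners), 20 mm thick, bottom edge chamfered 2.5 mm, loose, 0.15-0.3 kg, grey plastic, with a round silo of 42 mm diameter, 66 mm high over all, with a conical roof. Already lies in the tray at the far wall. Origin at the centre of the underside, two flats face the tray's +x and -x.
- car: Toy car, 80 x 36 x 38 mm, bystander.
- boat: Toy boat with a mast, 100 mm long, 82 mm high, bystander.
- cartridge: Upright bottle 48 mm wide, 210 mm high, bystander.
- mug: White mug, 80 mm wide, 92 mm high, bystander.
- screwdriver: Screwdriver lying on the table, bystander.
- bigbrick: Red block 64 x 32 x 30 mm, bystander.
- plate: Green plate 128 x 128 x 8 mm, bystander.
Not all that is in view belongs to the job. What is shaped like the tower but turquoise is not meant.

How it is judged:
At the end, for the whole second after the job is handed in: All three bases still and flat on the tray floor (3 mm, 3.4 deg), flats parallel within 4 deg; tower between bar and silo (tray x -53 to -35, y +-9 mm), house in the bay (y > 60), silo x > 35. Centre distances tower-silo < 93, house to both < 94 mm (90 = touching). Bar pushed back 3-15 mm (z of tower in the frame of tray between 0.003 and 0.009 m and angle between each of tower, house, silo's own z axis and vertical below 0.06 rad and linear speed of each of tower, house, silo below 0.02 m/s and z of house in the frame of tray between 0.003 and 0.009 m and z of silo in the frame of tray between 0.003 and 0.009 m and x of tower in the frame of tray between -0.053 and -0.035 m and y of tower in the frame of tray between -0.009 and 0.009 m and y of house in the frame of tray above 0.06 m and x of silo in the frame of tray above 0.035 m and distance between tower and silo below 0.093 m and distance between house and silo below 0.094 m and distance between house and tower below 0.094 m and (angle between the x axis of tower and the x axis of silo, either way round below 0.07 rad or angle between the x axis of tower and the x axis of silo, either way round between 0.977 and 1.118 rad) and (angle between the x axis of house and the x axis of silo, either way round below 0.07 rad or angle between the x axis of house and the x axis of silo, either way round between 0.977 and 1.118 rad) and value of joint bar between 0.003 and 0.015 m).
It fails at once if a bystander is moved by more than 30 mm (distance of any of car, boat, cartridge, mug, screwdriver, bigbrick, plate from where it was at the start of the episode above 0.03 m).
It also fails if it takes over 61 s, if anything falls off the work surface, if the arm or the gripper's body presses on something with over 40 N, if the wrist force passes 120 N, or if a joint passes its speed limit or range.

## Robot

A 7-joint arm with a two-finger parallel gripper is mounted at the origin on the work surface. World frame = base frame: x ahead of the robot, y to its left, z up, the work surface at z = 0. Lengths are in m, angles in rad, forces in N, time in s.
With the tool pointing down it reaches from about 0.425 to 0.925 m from the base axis. Payload 6.8 kg.
Tool frame: the origin (TCP) lies midway between the tips of the shut fingers; the grasp point (between the pads) lies 19 mm behind it; x points along the fingers, y is the direction in which the jaws open and shut, and the axes are right-handed (so a half turn about x gives the same grasp; the last joint's range is limited). The gripper opens to 85 mm and grips with 20 to 120 N. Pads are 22 mm wide; open, the fingers measure 114 mm over their backs; the gripper's body (76 mm by 85 mm) begins 54 mm behind the grasp point. The pads swing forward as they close: fully open they stand 13 mm farther back than shut.
Start: joints at [1.073, 0.477, 0.022, 1.555, -0.011, 1.109, -0.083], TCP at [0.257, -0.624, 0.231] pointing down, gripper open.
Joint ranges: [-2.96, 2.96], [-0.34, 2.1], [-1.41, 1.46], [0.24, 2.44], [-1.37, 4.51], [0.17, 1.92], [-2.96, 2.96]. Speed limits (rad/s): [2.39, 2.39, 3.14, 3.14, 3.14, 3.14, 3.14].

## Interface

Orientations are given as a rotation vector (axis times angle).
In Python, from bench import r, viewer, nets gives the robot as it stands.
- The arm moves only by the shell command python3 -m pendant 'ROWS' [FORCE]. ROWS is JSON, one flat list of numbers, 5 for each row, row after row: the finger opening in mm, from 0 to 85.4, then the shift along the tool's x, y, z in mm, then the turn about the tool's x in rad. A call has 1 to 20 rows; each row shifts and turns the commanded pose from where the row before left it, along the tool's axes as they then stand; what a row does not reach is not made up. A row lasts 1/8 s, in which the tool goes at most 62.5 mm and 10.7 degrees, less where a joint would pass 70% of its speed; a pose out of reach is approached as far as the arm can. A call with a gripper value outside its range is refused whole. The fingers move at their own pace and stop on an object; FORCE is the grip in N (left out, the last holds). Time passes only in rows, so rows that do not move let the fingers close. It gives the time, the measured TCP pose, the force and the opening at its end, in the units of the state.
- r.get_obs(): the state, without advancing time (a new reading comes with each control period).
- viewer.grab_frame(name): name is "side" or "top"; returns (picture, depth): 480x640x3 uint8, red, green, blue; 480x640 float32, m along the optical axis (not along the pixel's ray), 0 where there is no reading.
- viewer.calibration(name): a dict with "mtx" (3x3 intrinsics, pixels), "world_to_cam" (4x4, takes a point from world to camera coordinates). Camera axes: x right, y up, looking along -z (the intrinsics and any distortion apply to the point x, -y, -z); pixel columns grow to the right and rows downward; lengths in m; the calibration is good to about 2 mm. A picture is of the moment at which its call begins. calibration takes no time and is no camera call.
- r.hand_in(): hands the job in, once; it reports no verdict.
Trained networks look in the newest picture that a camera, given by its name, has taken for a name from the list of things; names that differ only in an ending like _2 or _b are one class to them, and where a whole thing is asked for, a point or a joint stands for the part that bears it (a point fixed in the world has none). Each returns a list of dicts, best first, with "score" (0 to 1); they miss things now and then, are a little off and sometimes report something else, mostly with a low value. They report only what shows in the picture. A call takes as long as a camera call. They do not tell look-alikes from the thing itself.
- nets.look_for(name, camera): "location" ([x, y, z] in m, in world coordinates, good to about 4 mm: the middle of the surface that is visible of it).
- nets.silhouettes(name, camera): "mask" (480x640 bool, what is visible of it).
The state is a dict: "clock": time; "joints": joint angles; "qvel": joint speeds; "tau": joint torques, N m; "tcp_pos": TCP position; "orientation": TCP orientation; "contact_force": force on the tool from outside, world axes, zero at the start; "moment": the same for the moment, N m; "grip_width": finger opening in m.
Only numpy, scipy, OpenCV 4.12 (cv2) and the standard library are available. Lean on these libraries where they do the work, as an engineer would, in place of code of your own. Each camera call takes 0.05 s, during which the arm holds its last target. There are 200 camera calls.

## Working session

There is one attempt and no reset: what is moved stays moved. The work goes in short steps, Python scripts to look and compute and a shell command to move; the robot and the scene stay as the last step left them, time stands still between calls to the robot, and variables do not carry over. Pictures are saved under pics/ and viewed, about 8 in all and at most 12, crops included, and the job is handed in when it is done.

```bash
ls; mkdir -p pics; python3 - <<'E'
from bench import r, viewer, nets
import cv2,numpy as np
o=r.get_obs();print({k:np.round(v,3).tolist() for k,v in o.items()})
for n in("side","top"):
    p,d=viewer.grab_frame(n);cv2.imwrite(f"pics/{n}0.png",p[:,:,::-1]);np.savez(f"pics/{n}0.npz",p=p,d=d)
    c=viewer.calibration(n);print(n,np.round(c["mtx"],1).tolist(),np.round(c["world_to_cam"],3).tolist(),[k for k in c])
    for t in("tray","stand","house","tower","silo","bar"):
        print(t,[(np.round(q["location"],3).tolist(),round(q["score"],2)) for q in nets.look_for(t,n)][:4])
E
```

```text
pics
{'clock': 0.0, 'joints': [1.073, 0.478, 0.022, 1.556, -0.011, 1.109, -0.083], 'qvel': [-0.001, 0.002, 0.001, 0.001, -0.001, -0.001, -0.001], 'tau': [0.0, -59.644, 1.608, -28.12, 0.013, 0.009, -0.0], 'tcp_pos': [0.256, -0.624, 0.23], 'orientation': [2.008, 0.398, -2.009], 'contact_force': [-0.106, 0.1, 0.863], 'moment': [-0.022, -0.006, 0.004], 'grip_width': 0.085}
side [[495.9, 0.0, 317.2], [0.0, 495.9, 233.4], [0.0, 0.0, 1.0]] [[-0.998, -0.062, -0.003, 0.491], [0.045, -0.754, 0.655, -0.101], [-0.043, 0.653, 0.756, -1.093], [0.0, 0.0, 0.0, 1.0]] ['mtx', 'world_to_cam']
tray [([0.511, 0.206, 0.007], 0.89), ([0.283, 0.282, 0.009], 0.42)]
stand [([0.553, -0.146, 0.05], 0.97)]
house [([0.519, -0.171, 0.076], 0.85), ([0.741, -0.089, 0.032], 0.31)]
tower [([0.229, -0.307, 0.082], 0.93), ([0.544, -0.468, 0.076], 0.69), ([0.514, -0.285, 0.076], 0.64), ([0.367, -0.196, 0.079], 0.61)]
silo [([0.594, 0.165, 0.027], 0.86)]
bar [([0.458, 0.146, 0.034], 0.58), ([0.694, -0.277, 0.058], 0.53), ([0.282, 0.28, 0.01], 0.26)]
top [[473.6, 0.0, 327.4], [0.0, 473.6, 240.0], [0.0, 0.0, 1.0]] [[-0.012, -1.0, -0.0, -0.008], [0.996, -0.012, 0.085, -0.482], [-0.085, 0.001, 0.996, -1.066], [0.0, 0.0, 0.0, 1.0]] ['mtx', 'world_to_cam']
tray [([0.51, 0.2, 0.005], 0.63)]
stand [([0.548, -0.244, 0.053], 0.64)]
house [([0.524, -0.178, 0.076], 0.7), ([0.344, -0.454, 0.019], 0.47), ([0.511, 0.197, 0.005], 0.22)]
tower [([0.226, -0.317, 0.079], 0.77), ([0.527, -0.294, 0.078], 0.64), ([0.55, -0.477, 0.079], 0.61), ([0.362, -0.214, 0.076], 0.56)]
silo [([0.59, 0.149, 0.028], 0.62), ([0.386, -0.081, 0.022], 0.57)]
bar [([0.464, 0.133, 0.032], 0.91), ([0.704, -0.303, 0.047], 0.45)]
```

View pics/top0.png

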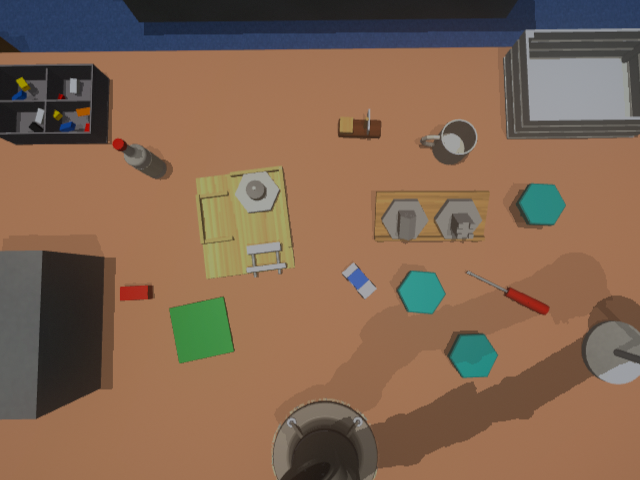

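View pics/side0.png

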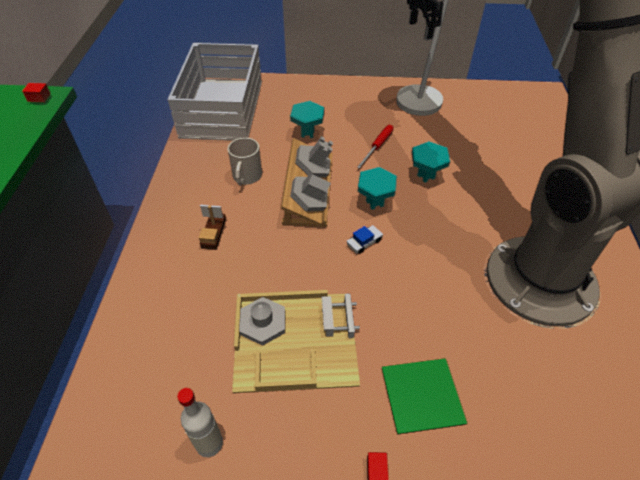

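The top view shows the grey tower base at about (460,222) and the grey house base at about (405,220), both on the stand. The tray is at (245,222) with the silo at (257,190) and the bar at (265,250). The tower candidates are grey (460,222) and turquoise (541,204), (421,292) and (473,356). Only the grey one on the stand fits the description. The turquoise ones are decoys lying off the stand.

```bash
cat > h.py <<'E'
import numpy as np,cv2
from scipy.optimize import least_squares
from scipy.spatial.transform import Rotation as R
from bench import r, viewer, nets
def cloud(n,p,d):
    c=viewer.calibration(n);K=c["mtx"];T=np.linalg.inv(c["world_to_cam"])
    v,u=np.mgrid[:480,:640];z=d
    X=np.stack([(u-K[0,2])*z/K[0,0],-(v-K[1,2])*z/K[1,1],-z],-1)
    W=X@T[:3,:3].T+T[:3,3];W[d==0]=np.nan
    return W
def grab(n):
    p,d=viewer.grab_frame(n);return p,cloud(n,p,d)
def box(q,c,h):
    a=np.abs(q-c)-h
    return np.linalg.norm(np.maximum(a,0),axis=1)+np.minimum(a.max(1),0)
def sdf(q,kind):
    ax=np.abs(q[:,0]);ay=np.abs(q[:,1])
    h=np.maximum(ax,0.5*ax+0.8660254*ay)-.045; v=np.abs(q[:,2]-.01)-.01
    hexd=np.hypot(np.maximum(h,0),np.maximum(v,0))+np.minimum(np.maximum(h,v),0)
    if kind=='tower': f=box(q,[0,0,.046],[.017,.017,.026])
    elif kind=='house':
        f=box(q,[0,0,.037],[.025,.017,.017])
        k=np.hypot(1,1);roof=np.maximum(np.maximum((ay+ (q[:,2]-.071))/k,np.maximum(ax-.025,.054-q[:,2])),ay-.021)
        f=np.minimum(f,roof)
    else:
        rr=np.hypot(q[:,0],q[:,1])-.021; f=np.maximum(np.maximum(rr,q[:,2]-.055),-q[:,2])
    return np.minimum(hexd,f)
def fit(P,kind,x0,tilt,zfix=None):
    # params x,y,z,yaw ; tilt about own y (low edge at -x)
    def pose(p): return R.from_euler('z',p[3])*R.from_euler('y',-tilt)
    def f(p): return sdf(pose(p).inv().apply(P-p[:3]),kind)
    s=least_squares(f,x0,loss='soft_l1',f_scale=.002,x_scale=[.01,.01,.01,.1])
    return s.x,np.median(np.abs(f(s.x)))
E
python3 - <<'E'
from h import *
C=[];G=[]
for n in("top","side"):
    z=np.load(f"pics/{n}0.npz");W=cloud(n,z["p"],z["d"]);C.append(W)
    p=z["p"].astype(int); G.append(W[(np.ptp(p,axis=2)<45)&(W[...,2]>.012)])
    if n=="top":
        cv2.imwrite("pics/crop.png",np.vstack([cv2.resize(z["p"][180:250,370:495,::-1],(800,448))]))
for i,n in enumerate(("top","side")):
    W=C[i].reshape(-1,3);W=W[np.isfinite(W[:,2])]
    # table height near tray, tray floor
    s=W[(abs(W[:,0]-.40)<.02)&(abs(W[:,1]+.2)<.02)];print(n,"table z",np.median(s[:,2]))
    P=G[i]
    for kind,c,t in(("tower",(.54,-.293,.05),np.pi/6),("house",(.54,-.176,.05),np.pi/6),("silo",(.59,.15,.006),0)):
        Q=P[np.linalg.norm(P[:,:2]-np.array(c[:2]),axis=1)<.062]
        best=min((fit(Q,kind,[*c,y],t) for y in(-.1,.1)),key=lambda a:a[1])
        print(n,kind,len(Q),np.round(best[0],4),"res",round(best[1],4))
    B=W[(W[:,2]>.028)&(W[:,2]<.045)&(abs(W[:,0]-.45)<.06)&(abs(W[:,1]-.135)<.07)]
    B=B[B[:,2]>.031]
    hb=B[B[:,0]>.44];print(n,"bar",len(hb),cv2.minAreaRect((hb[:,:2]*1000).astype(np.float32)),hb[:,2].mean())
    F=W[(W[:,2]>.003)&(W[:,2]<.03)&(abs(W[:,0]-.52)<.15)&(abs(W[:,1]-.18)<.13)]
    print(n,"tray",cv2.minAreaRect((F[:,:2]*1000).astype(np.float32)))
E
```

```text
top table z 0.0784469455669291
top tower 1423 [ 0.5302 -0.3041  0.0444 -0.0093] res 0.001
top house 1407 [ 0.5314 -0.1855  0.0441 -0.0104] res 0.0009
top silo 1342 [0.5972 0.1483 0.0068 0.1169] res 0.0013
top bar 284 ((465.9696350097656, 132.34652709960938), (19.146949768066406, 76.28062438964844), 6.743499279022217) 0.03606492150177654
top tray ((520.2212524414062, 180.46473693847656), (299.2242431640625, 258.7207336425781), 0.10211053490638733)
side table z 0.003479076673701509
side tower 989 [ 0.5271 -0.302   0.0447 -0.0142] res 0.001
side house 1165 [ 0.5287 -0.1831  0.044  -0.0158] res 0.0009
side silo 1684 [0.5939 0.1503 0.0064 0.1122] res 0.0011
side bar 322 ((462.74176025390625, 136.33660888671875), (19.08475685119629, 76.88921356201172), 6.787886142730713) 0.035955117261531784
side tray ((519.515625, 180.19862365722656), (259.0527648925781, 298.1456604003906), 89.93435668945312)
```

View pics/crop.png

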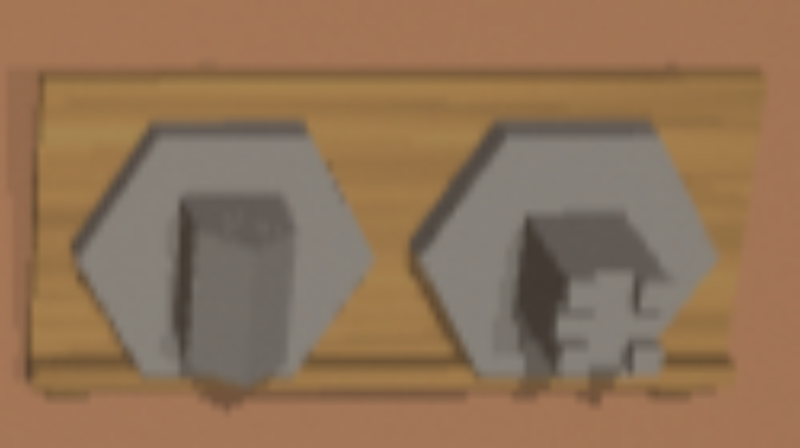

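The crop confirms the grey tower base (right, with battlements) and the house base (left). The two cameras agree to about 3 mm, so next I work out the approach.

```bash
cat >> h.py <<'E'
TY=.117; TO=np.array([.5508,.1441,0])
def tray(x,y,z): return TO+R.from_euler('z',TY).apply(np.array([x,y,z])/1000)
def untray(p): return R.from_euler('z',-TY).apply(np.asarray(p)-TO)*1000
def go(target,yaw):
    """rows needed: turn about tool x so jaw axis = world y rotated by yaw (mod pi), then shift in tool axes after the turn"""
    o=r.get_obs();A=R.from_rotvec(o["orientation"]);M=A.as_matrix()
    j=np.array([-np.sin(yaw),np.cos(yaw),0]);b=M.T@j
    a=np.arctan2(b[2],b[1]);a=(a+np.pi/2)%np.pi-np.pi/2
    N=(A*R.from_euler('x',a)).as_matrix()
    print("tool x",M[:,0].round(3),"tcp",o["tcp_pos"].round(4),"turn",round(a,3),"N y",N[:,1].round(2),"N z",N[:,2].round(2),"shift",(N.T@(np.asarray(target)-o["tcp_pos"])*1000).round(1),"F",np.round(o["contact_force"],1),"w",round(o["grip_width"]*1000,1),"t",o["clock"])
E
python3 -c "
from h import *
go([.5105,-.303,.067],-.012)"
```

```text
tool x [ 0. -0. -1.] tcp [ 0.2565 -0.6244  0.2314] turn 0.402 N y [-0.01 -1.    0.  ] N z [-1.    0.01 -0.  ] shift [ 164.4 -324.4 -250.1] F [-0.2 -0.4  0.9] w 85.3 t 0.7
```

A lamp-like thing stands near the start pose, so I check its position first.

```bash
python3 -c "
from h import *
z=np.load('pics/side0.npz');W=cloud('side',z['p'],z['d'])
for v,u in((98,415),(80,428),(60,431),(40,435),(20,438),(8,443),(5,415),(15,425),(22,430),(30,437)): print(v,u,W[v,u].round(3),z['p'][v,u])
z=np.load('pics/top0.npz');W=cloud('top',z['p'],z['d'])
P=W.reshape(-1,3);m=(P[:,1]<-.5)&(P[:,0]>.05)&(P[:,0]<.45)&(P[:,2]>.04);print(m.sum());Q=P[m]
for a in range(0,len(Q),max(1,len(Q)//12)):print(Q[a].round(3))
"
```

```text
98 415 [nan nan nan] [125 120 112]
80 428 [ 0.181 -0.781  0.003] [170 114  78]
60 431 [ 0.201 -0.682  0.129] [94 89 83]
40 435 [ 0.198 -0.695  0.184] [111 108 103]
20 438 [ 0.223 -0.567  0.303] [8 2 0]
8 443 [ 0.188 -0.717  0.266] [93 94 86]
5 415 [ 0.275 -0.651  0.302] [14  8  9]
15 425 [ 0.255 -0.58   0.309] [14 13 10]
22 430 [ 0.241 -0.572  0.295] [0 2 5]
30 437 [ 0.196 -0.701  0.211] [111 109 103]
135
[ 0.227 -0.661  0.041]
[ 0.225 -0.671  0.048]
[ 0.22  -0.657  0.043]
[ 0.223 -0.671  0.06 ]
[ 0.221 -0.662  0.059]
[ 0.222 -0.678  0.072]
[ 0.22  -0.665  0.067]
[ 0.215 -0.665  0.05 ]
[ 0.219 -0.673  0.076]
[ 0.216 -0.667  0.071]
[ 0.213 -0.667  0.067]
[ 0.212 -0.667  0.074]
[ 0.208 -0.672  0.072]
```

```bash
python3 -m pendant '[85,0,-25,-55,0, 85,0,-35,-50,0, 85,0,-40,-45,0, 85,0,-40,-45,0, 85,0,0,0,0.134, 85,0,0,0,0.134, 85,0,0,0,0.134]' 60; python3 -c "
from h import *
go([.5105,-.303,.067],-.012)"
```

```text
clock: 1.58
tcp_pos: [0.3838, -0.4207, 0.2315]
orientation: [-2.214, 0.018, 2.213]
contact_force: [-0.5, -0.5, -0.6]
grip_width: 0.0848
tool x [ 0. -0. -1.] tcp [ 0.3838 -0.4207  0.2315] turn -0.004 N y [-0.01 -1.    0.  ] N z [-1.    0.01 -0.  ] shift [ 164.5 -119.2 -125.2] F [-0.5 -0.5 -0.6] w 84.8 t 1.575
```

```bash
python3 -m pendant '[85,0,-40,-42,0, 85,0,-40,-42,0, 85,0,-39,-41,0, 85,40,0,0,0, 85,40,0,0,0, 85,40,0,0,0, 85,24,0,0,0, 85,18,0,0,0, 85,0,0,0,0]' 60; python3 -c "
from h import *
go([.5105,-.303,.067],-.012)
p,W=grab('top');cv2.imwrite('pics/a.png',cv2.resize(p[120:320,300:560,::-1],(780,600)))"
```

```text
clock: 2.7
tcp_pos: [0.5095, -0.303, 0.0684]
orientation: [-2.213, 0.013, 2.217]
contact_force: [0.3, -0.3, -0.0]
grip_width: 0.0851
tool x [-0.002  0.001 -1.   ] tcp [ 0.5095 -0.303   0.0684] turn -0.0 N y [-0.01 -1.   -0.  ] N z [-1.    0.01  0.  ] shift [ 1.4 -0.  -1. ] F [ 0.3 -0.3 -0. ] w 85.1 t 2.7
```

View pics/a.png

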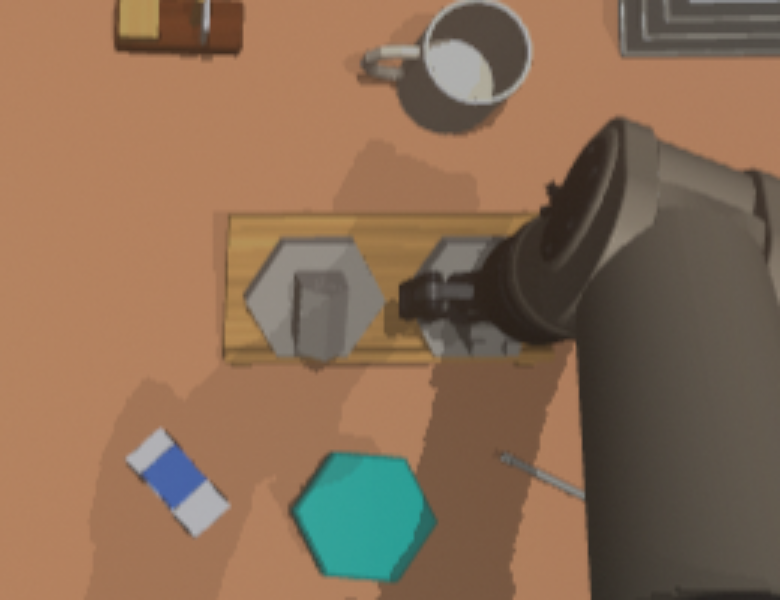

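The fingers straddle the tower (about pixel 440-500, 300 in the crop) with the house base clear beside it. I close the fingers now.

```bash
python3 -m pendant '[20,0,0,0,0, 20,0,0,0,0, 20,0,0,0,0, 20,0,0,0,0, 20,0,0,0,0, 20,0,0,0,0]' 70; python3 -m pendant '[20,-10,0,0,0, 20,-20,0,0,0, 20,-40,0,0,0, 20,-40,0,0,0, 20,-20,0,0,0, 20,0,0,0,0]'
```

```text
clock: 3.5
tcp_pos: [0.5106, -0.3035, 0.0703]
orientation: [-2.217, 0.014, 2.214]
contact_force: [-1.9, 0.7, 4.3]
grip_width: 0.0332
clock: 4.25
tcp_pos: [0.5109, -0.3038, 0.2011]
orientation: [-2.219, 0.015, 2.213]
contact_force: [0.3, -0.0, -3.0]
grip_width: 0.0334
```

```bash
python3 -c "
from h import *
go(np.r_[tray(-41,0,0)[:2],.2],TY)"
```

```text
tool x [ 0.003 -0.002 -1.   ] tcp [ 0.5109 -0.3038  0.2011] turn -0.129 N y [ 0.12 -0.99  0.  ] N z [-0.99 -0.12 -0.  ] shift [ 4.000e-01 -4.401e+02 -5.100e+01] F [ 0.3 -0.  -3. ] w 33.4 t 4.25
```

```bash
python3 -m pendant '[20,0,0,0,-0.065, 20,0,0,0,-0.064, 20,0,-30,-4,0, 20,0,-50,-6,0, 20,0,-50,-6,0, 20,0,-50,-6,0, 20,0,-50,-6,0, 20,0,-50,-6,0, 20,0,-50,-6,0, 20,0,-50,-6,0, 20,0,-35,-4,0, 20,0,-25,-1,0, 20,0,0,0,0]'; python3 - <<'E'
from h import *
go(np.r_[tray(-41,0,0)[:2],.2],TY)
t=r.get_obs()["tcp_pos"]
for n in("side","top"):
    p,W=grab(n);cv2.imwrite(f"pics/b_{n}.png",p[:,:,::-1])
    m=(np.ptp(p.astype(int),axis=2)<30)
    P=W[m];P=P[np.isfinite(P[:,2])]
    g=t+R.from_euler('z',TY).apply([.018,0,-.026])
    Q=P[(np.linalg.norm(P[:,:2]-g[:2],axis=1)<.07)&(P[:,2]>g[2]-.03)&(P[:,2]<g[2]+.045)&(p[m][np.isfinite(W[m][:,2])].mean(1)>75)]
    a,e=fit(Q,'tower',[*g,TY],np.pi/6);print(n,len(Q),a.round(4),"rel",(R.from_euler('z',-TY).apply(a[:3]-t)*1000).round(1),a[3]-TY,e)
E
```

```text
clock: 5.88
tcp_pos: [0.5081, 0.1418, 0.198]
orientation: [2.157, 0.132, -2.162]
contact_force: [-0.1, -1.3, -2.7]
grip_width: 0.0331
tool x [-0.002  0.    -1.   ] tcp [0.5081 0.1418 0.198 ] turn 0.004 N y [ 0.12 -0.99 -0.  ] N z [-0.99 -0.12  0.  ] shift [-2.   2.7 -1.6] F [-0.1 -1.3 -2.7] w 33.1 t 5.875
side 955 [0.5249 0.1449 0.1713 0.13  ] rel [ 17.    1.1 -26.6] 0.013021697427889903 0.0006842412057834549
top 187 [0.5283 0.1412 0.1716 0.0884] rel [ 19.9  -3.  -26.4] -0.02862925726339713 0.0008197897829244696
```

View pics/b_side.png

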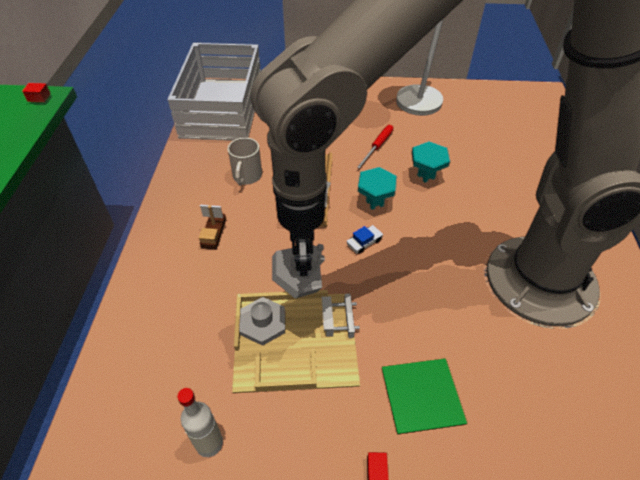

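The tower hangs in the grip at 30° as modelled, about (300,270) in the picture, beside and above the gap between silo and bar. I lower it to just above the floor in front of the lip.

```bash
python3 -m pendant '[20,30,1.7,-1.6,0, 20,40,0,0,0, 20,25,0,0,0, 20,20,0,0,0, 20,12,0,0,0, 20,9,0,0,0, 20,0,0,0,0]' 100; python3 -c "
from h import *
go(np.r_[tray(-41,1,0)[:2],.059],TY);print(untray(r.get_obs()['tcp_pos']))"
```

```text
clock: 6.85
tcp_pos: [0.5112, 0.1377, 0.063]
orientation: [2.161, 0.125, -2.162]
contact_force: [0.1, 0.2, -3.0]
grip_width: 0.0329
tool x [-0.001 -0.    -1.   ] tcp [0.5112 0.1377 0.063 ] turn -0.001 N y [ 0.12 -0.99  0.  ] N z [-0.99 -0.12  0.  ] shift [ 4.  -2.7  0.9] F [ 0.1  0.2 -3. ] w 32.9 t 6.85
[-40.09928003  -1.7373673   63.01185157]
```

```bash
python3 -m pendant '[20,4,-2.7,0,0, 20,0,0,5,0, 20,0,0,5,0, 20,0,0,5,0, 20,0,0,0,0]'; python3 -m pendant '[20,0,0,5,0, 20,0,0,5,0, 20,0,0,5,0, 20,0,0,0,0]';  python3 -c "
from h import *
go(np.r_[tray(-71,1,0)[:2],.056],TY);print(untray(r.get_obs()['tcp_pos']))"
```

```text
clock: 7.48
tcp_pos: [0.4972, 0.1393, 0.0599]
orientation: [2.165, 0.127, -2.158]
contact_force: [4.0, -0.0, -6.2]
grip_width: 0.0328
clock: 7.98
tcp_pos: [0.4837, 0.1377, 0.0601]
orientation: [2.168, 0.127, -2.156]
contact_force: [8.4, 1.0, -6.7]
grip_width: 0.0324
tool x [ 0.005  0.002 -1.   ] tcp [0.4837 0.1377 0.0601] turn -0.0 N y [ 0.12 -0.99 -0.  ] N z [-0.99 -0.12 -0.01] shift [4.1 0.5 3.7] F [ 8.4  1.  -6.7] w 32.4 t 7.975
[-67.34651787   1.4682888   60.08481691]
```

```bash
python3 -m pendant '[20,2,0,1,0, 20,2,0,2,0, 20,1,0,1,0, 20,0,0,0,0]';  python3 -c "
from h import *
go(np.r_[tray(-71,1,0)[:2],.056],TY);print(untray(r.get_obs()['tcp_pos']))
p,W=grab('side');cv2.imwrite('pics/c.png',cv2.resize(p[180:400,220:480,::-1],(709,600)))"
```

```text
clock: 8.48
tcp_pos: [0.4816, 0.138, 0.0561]
orientation: [2.172, 0.129, -2.154]
contact_force: [6.5, -0.0, -0.1]
grip_width: 0.0325
tool x [ 0.008  0.003 -1.   ] tcp [0.4816 0.138  0.0561] turn -0.001 N y [ 0.12 -0.99 -0.  ] N z [-0.99 -0.12 -0.01] shift [0.1 1.1 1.5] F [ 6.5 -0.  -0.1] w 32.5 t 8.475
[-69.47111094   2.06780491  56.14020351]
```

View pics/c.png

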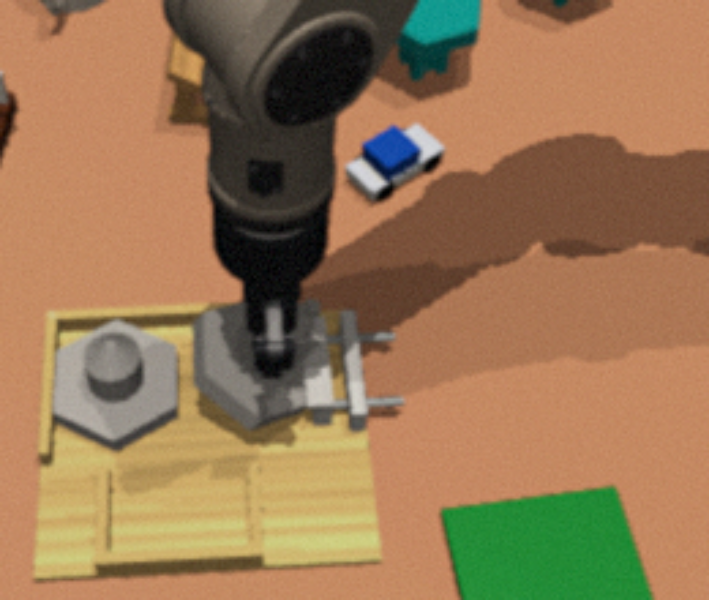

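Contact with the floor and the bar is as expected. Next I lower the grip force and pivot the base flat along an arc.

```bash
python3 -m pendant '[20,3,0,0,0, 20,2,0,-3,0, 20,2,0,-4,0, 20,0,0,0,0]' 30; python3 -c "
from h import *
print(untray(r.get_obs()['tcp_pos']))"
python3 -m pendant '[20,3,0,-4,0, 20,3,0,-4,0, 20,0,0,0,0]'; python3 - <<'E'
from h import *
t=r.get_obs()["tcp_pos"];print(untray(t))
p,W=grab("side");cv2.imwrite('pics/d.png',cv2.resize(p[180:400,220:480,::-1],(709,600)))
P=W[np.ptp(p.astype(int),axis=2)<30];P=P[np.isfinite(P[:,2])]
u=untray(P)
Q=P[(abs(u[:,0]+45)<50)&(u[:,0]>-75)&(u[:,0]<5)&(abs(u[:,1])<55)&(u[:,2]>10)&(u[:,2]<55)]
for tl in(0,5,10,15,20,25,30,35): a,e=fit(Q,'tower',[*tray(-50,0,20),TY],np.radians(tl));print(tl,len(Q),untray(a[:3]).round(1),a[3]-TY,e)
E
```

```text
clock: 9.02
tcp_pos: [0.4885, 0.1393, 0.0509]
orientation: [2.171, 0.128, -2.154]
contact_force: [2.2, -0.8, 24.2]
grip_width: 0.0326
[-62.42311801   2.51043165  50.93981239]
clock: 9.4
tcp_pos: [0.4983, 0.1405, 0.0454]
orientation: [2.175, 0.129, -2.151]
contact_force: [5.8, 0.2, 22.4]
grip_width: 0.0332
[-52.56355943   2.59484587  45.38618102]
0 989 [-43.8  -0.2  24.4] 0.06389405102435249 0.0026357215942111323
5 989 [-45.   1.  22.] 0.037803264571047865 0.0023562177808650886
10 989 [-47.    2.5  19.7] -0.01975521957196258 0.0018158736970238717
15 989 [-46.9   3.   18.1] -0.0007127522058833075 0.001080236461128769
20 989 [-45.8   3.3  16.7] 0.04301348650332508 0.0010797838375058086
25 989 [-44.5   4.4  15.2] 0.10252853708987088 0.0016959656288088008
30 989 [-43.    5.4  13.7] 0.15557905198067395 0.002230408907601445
35 989 [-41.7   6.8  12.3] 0.2024303440064949 0.0027587670099311276
```

View pics/d.png

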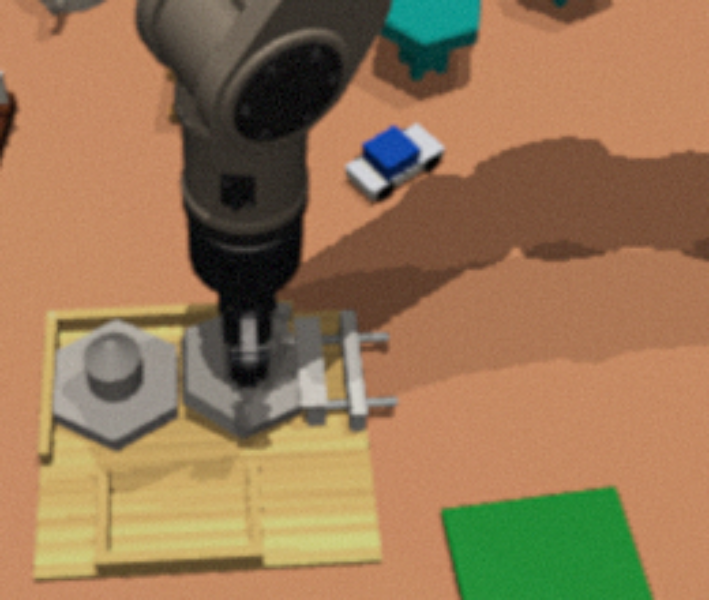

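The base is now at about 17° with its low edge under the lip. Its high edge at (182,330) in the crop is close to the silo, so I lower it straight down while holding the bar back.

```bash
python3 -m pendant '[20,1,0,3,0, 20,3,0,2,0, 20,3,0,0,0, 20,3,0,-2,0, 20,0,0,0,0]' 25; python3 -m pendant '[20,3,0,-3,0, 20,2,0,-3,0, 20,0,0,0,0]';cat > tw.py <<'E'
from h import *
t=r.get_obs()["tcp_pos"];print(untray(t),r.get_obs()["clock"])
p,W=grab("side");cv2.imwrite('pics/e.png',cv2.resize(p[180:400,220:480,::-1],(709,600)))
P=W[np.ptp(p.astype(int),axis=2)<30];P=P[np.isfinite(P[:,2])]
u=untray(P)
Q=P[(u[:,0]>-75)&(u[:,0]<5)&(abs(u[:,1])<55)&(u[:,2]>10)&(u[:,2]<40)]
for tl in(-3,0,3,6,10,15,20): a,e=fit(Q,'tower',[*tray(-50,0,8),TY],np.radians(tl));print(tl,len(Q),untray(a[:3]).round(1),a[3]-TY,e)
B=P[(u[:,2]>32)&(u[:,2]<40)&(u[:,0]<-70)&(u[:,0]>-120)&(abs(u[:,1])<42)];b=untray(B);print("bar x range",np.percentile(b[:,0],[2,50,98]))
E
python3 tw.py
```

```text
clock: 10.07
tcp_pos: [0.5046, 0.1417, 0.0398]
orientation: [2.196, 0.131, -2.134]
contact_force: [17.4, -3.0, 40.3]
grip_width: 0.0328
clock: 10.45
tcp_pos: [0.5098, 0.1424, 0.0339]
orientation: [2.195, 0.132, -2.136]
contact_force: [19.1, -0.4, 30.8]
grip_width: 0.0326
[-40.92649839   3.13310847  33.86311442] 10.45
-3 967 [-38.1   4.4   9.3] 0.3939029115899727 0.0019143811827717835
0 967 [-44.5   3.1   8.9] 0.012907321865798752 0.0012751837024465099
3 967 [-43.9   3.1   8.4] 0.013687097870703782 0.00105688732742076
6 967 [-43.3   3.1   7.9] 0.02732648079668447 0.0012209145014597175
10 967 [-43.2   3.4   7.1] 0.04683368197142844 0.0018207644987490341
15 967 [-43.8   4.2   5.1] 0.06461396007228519 0.0023801577556031676
20 967 [-42.5   6.3   3. ] 0.20523452610224052 0.002747777861305728
bar x range [-105.17854402  -96.52651085  -87.38222652]
```

It is nearly flat (about 3°) and against the silo. I open the fingers and look.

```bash
python3 -m pendant '[45,0,0,0,0, 60,0,0,0,0, 60,0,0,0,0, 60,-10,0,0,0, 60,-30,0,0,0, 60,-40,0,0,0, 60,-40,0,0,0, 60,0,0,0,0]'; sed -i 's/<40)\]/<90)]/' tw.py; python3 tw.py
```

```text
clock: 11.5
tcp_pos: [0.497, 0.1398, 0.1497]
orientation: [2.168, 0.128, -2.156]
contact_force: [0.7, 0.2, 0.4]
grip_width: 0.0601
[-53.98336435   1.97457947 149.67812639] 11.5
-3 1507 [-45.2   3.5   7.1] 0.007614199354078421 0.001229587535347746
0 1507 [-44.1   3.5   6.6] 0.0017874577448022677 0.0010433063823659106
3 1507 [-43.6   3.5   6.3] 0.001070235573826711 0.0011156009368925857
6 1507 [-42.7   3.5   6.3] 0.006427956610800284 0.0015139072018686764
10 1507 [-42.    3.5   6.2] 0.0011515583740742408 0.0023242681492503803
15 1507 [-38.1   2.5  15.9] -0.09920144750661057 0.003098932065608642
20 1507 [-33.2   2.5  17.3] -0.1073264340419786 0.0028239533940379556
bar x range [-103.39629481  -94.33818549  -85.54371251]
```

View pics/e.png

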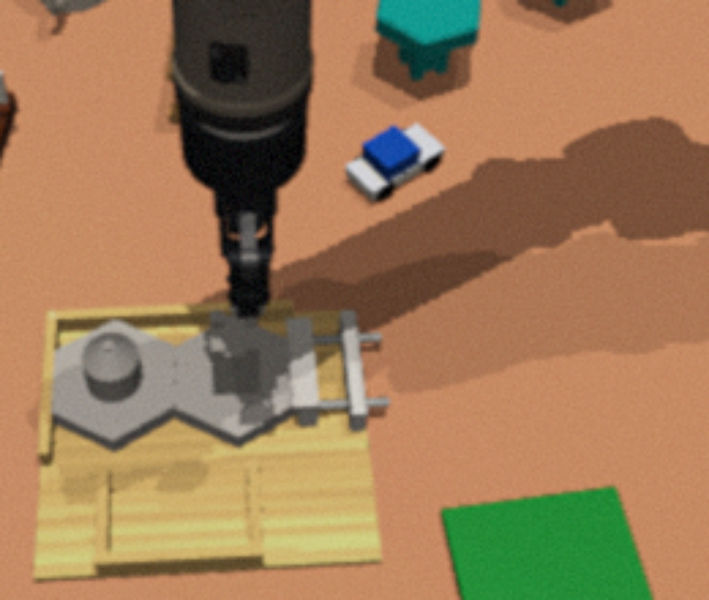

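The tower base lies flat and touching the silo (seam at (178,385) in the crop), with the bar pushed back about 8 mm. Next is the house.

```bash
python3 -c "
from h import *
go([.5157,-.1843,.2],-.012)"
```

```text
tool x [ 0.003  0.001 -1.   ] tcp [0.4958 0.1392 0.1478] turn 0.129 N y [-0.01 -1.   -0.  ] N z [-1.    0.01 -0.  ] shift [-52.3 323.2 -24. ] F [-0.5  0.  -1.1] w 59.9 t 11.55
```

```bash
python3 -m pendant '[60,-40,0,0,0, 85,-12,0,0,0.065, 85,0,0,0,0.064, 85,0,30,-2,0, 85,0,50,-4,0, 85,0,50,-4,0, 85,0,50,-4,0, 85,0,50,-4,0, 85,0,50,-3,0, 85,0,30,-2,0, 85,0,13,-1,0, 85,0,0,0,0]'; python3 -c "
from h import *
p,W=grab('top')
P=W[np.ptp(p.astype(int),axis=2)<30];P=P[np.isfinite(P[:,2])]
go([.5157,-.1843,.070],-.012)"
```

```text
clock: 13.05
tcp_pos: [0.5147, -0.1841, 0.1975]
orientation: [-2.213, 0.014, 2.216]
contact_force: [0.5, 0.0, 0.0]
grip_width: 0.0851
tool x [-0.001  0.001 -1.   ] tcp [ 0.5149 -0.183   0.1977] turn 0.001 N y [-0.01 -1.   -0.  ] N z [-1.    0.01  0.  ] shift [127.7   1.4  -0.9] F [-0.6  0.8 -0.1] w 85.0 t 13.1
```

```bash
python3 -m pendant '[85,35,0.5,-1,0, 85,40,0,0,0, 85,30,0,0,0, 85,15,0,0,0, 85,8,0,0,0, 20,0,0,0,0, 20,0,0,0,0, 20,0,0,0,0, 20,0,0,0,0, 20,0,0,0,0, 20,0,0,0,0]' 60; python3 -m pendant '[20,-10,0,0,0, 20,-20,0,0,0, 20,-40,0,0,0, 20,-40,0,0,0, 20,-20,0,0,0, 20,0,0,0,0]'; python3 -c "
from h import *
go(np.r_[tray(-15,95,0)[:2],.2],TY)"
```

```text
clock: 14.48
tcp_pos: [0.5168, -0.1849, 0.0714]
orientation: [-2.217, 0.014, 2.214]
contact_force: [-1.4, 0.8, 6.6]
grip_width: 0.0329
clock: 15.22
tcp_pos: [0.517, -0.1852, 0.2022]
orientation: [-2.22, 0.015, 2.212]
contact_force: [0.3, -0.1, -2.2]
grip_width: 0.0324
tool x [ 0.004 -0.001 -1.   ] tcp [ 0.517  -0.1852  0.2022] turn -0.129 N y [ 0.12 -0.99  0.  ] N z [-0.99 -0.12 -0.  ] shift [   1.8 -418.1  -57. ] F [ 0.3 -0.1 -2.2] w 32.4 t 15.225
```

```bash
python3 - <<'E'
from h import *
for n in("top","side"):
    p,W=grab(n);m=np.isfinite(W[...,2]);A=W[m];c=p[m].astype(int);u=untray(A);g=np.ptp(c,axis=1)<35
    for k,x in(("tower",-45),("silo",45)):
        Q=A[g&(np.hypot(u[:,0]-x,u[:,1])<55)&(u[:,2]>10)&(u[:,2]<90)&(u[:,0]>-78)]
        a,e=fit(Q,k,[*tray(x,2,6),TY],0);print(n,k,len(Q),untray(a[:3]).round(1),round(a[3]-TY,3),round(e,4))
    w=u[~g&(u[:,2]>14)&(u[:,2]<30)&(abs(u[:,0])<110)&(u[:,1]>-70)&(u[:,1]<150)]
    for nm,s in(("+x bay",(w[:,0]>35)&(w[:,0]<70)&(w[:,1]>75)&(w[:,1]<125)),("-x bay",(w[:,0]<-35)&(w[:,0]>-70)&(w[:,1]>75)&(w[:,1]<125))):
        print(n,nm,s.sum(),np.percentile(w[s,0],[3,50,97]).round(1),w[s,2].mean().round(1))
    s=(w[:,1]>122)&(abs(w[:,0])<40);print(n,"end",s.sum(),np.percentile(w[s,1],[3,50,97]).round(1) if s.sum() else 0)
    s=(w[:,1]<-45)&(w[:,0]<0)&(w[:,0]>-60);print(n,"right",s.sum(),np.percentile(w[s,1],[3,50,97]).round(1) if s.sum() else 0)
E
```

```text
top tower 1279 [-41.6   0.4   6.8] 0.01 0.0014
top silo 1408 [44.3  0.2  6.7] -0.016 0.0015
top +x bay 89 [49.3 53.6 58. ] 19.5
top -x bay 81 [-56.1 -52.5 -48.2] 19.8
top end 158 [132.5 135.7 140.7]
top right 101 [-65.  -61.2 -57. ]
side tower 1612 [-43.1   3.4   6.6] 0.017 0.0011
side silo 1730 [43.6  1.2  6.3] -0.004 0.001
side +x bay 106 [47.  50.5 54.3] 19.9
side -x bay 101 [-58.6 -54.9 -51.1] 20.0
side end 279 [135.8 142.  144.8]
side right 125 [-62.4 -56.4 -52.7]
```

```bash
python3 -c "
from h import *
go(np.r_[tray(-9,81.5,0)[:2],.2],TY)"
python3 -m pendant '[20,0,0,0,-0.065, 20,0,0,0,-0.064, 20,0,-35,-5,0, 20,0,-50,-8,0, 20,0,-50,-8,0, 20,0,-50,-8,0, 20,0,-50,-8,0, 20,0,-50,-8,0, 20,0,-50,-8,0, 20,0,-40,-6,0, 20,0,-20,-2,0, 20,0,-10,-1,0, 20,0,0,0,0]'
python3 -c "
from h import *
go(np.r_[tray(-9,81.5,0)[:2],.1],TY)"
```

```text
tool x [-0.001  0.    -1.   ] tcp [ 0.5155 -0.1847  0.1997] turn -0.129 N y [ 0.12 -0.99 -0.  ] N z [-0.99 -0.12  0.  ] shift [-2.00e-01 -4.04e+02 -6.45e+01] F [ 0.4  0.2 -2.7] w 33.2 t 15.325
clock: 16.95
tcp_pos: [0.5305, 0.2237, 0.1998]
orientation: [2.16, 0.125, -2.162]
contact_force: [-0.1, -0.6, -1.7]
grip_width: 0.0327
tool x [-0.001 -0.001 -1.   ] tcp [0.5305 0.2237 0.1998] turn -0.001 N y [ 0.12 -0.99  0.  ] N z [-0.99 -0.12  0.  ] shift [99.8 -0.1 -2. ] F [-0.1 -0.6 -1.7] w 32.7 t 16.95
```

```bash
python3 -m pendant '[20,30,0,-2,0, 20,40,0,0,0, 20,30,0,0,0, 20,0,0,0,0]'
python3 - <<'E'
from h import *
go(np.r_[tray(-9,81.5,0)[:2],.06],TY);t=r.get_obs()["tcp_pos"]
for n in("side",):
    p,W=grab(n);cv2.imwrite('pics/f.png',cv2.resize(p[180:420,200:460,::-1],(650,600)))
    P=W[np.ptp(p.astype(int),axis=2)<30];P=P[np.isfinite(P[:,2])]
    g=t+R.from_euler('z',TY).apply([.0132,0,-.0274])
    Q=P[(np.linalg.norm(P[:,:2]-g[:2],axis=1)<.06)&(P[:,2]>g[2]-.03)&(P[:,2]<g[2]+.04)]
    for tl in(25,30,35):
        a,e=fit(Q,'house',[*g,TY],np.radians(tl));print(tl,untray(a[:3]).round(1),round(a[3]-TY,3),"rel",(R.from_euler('z',-TY).apply(a[:3]-t)*1000).round(1),round(e,4))
E
```

```text
clock: 17.45
tcp_pos: [0.5312, 0.2218, 0.0982]
orientation: [2.156, 0.12, -2.166]
contact_force: [-0.2, -0.5, -2.3]
grip_width: 0.033
tool x [-0.005 -0.003 -1.   ] tcp [0.5312 0.2218 0.0982] turn -0.003 N y [ 0.12 -0.99  0.  ] N z [-0.99 -0.12  0.  ] shift [38.2 -2.2 -1.5] F [-0.2 -0.5 -2.3] w 33.0 t 17.45
25 [-0.1 79.5 71. ] -0.037 rel [ 10.3   0.1 -27.2] 0.0011
30 [ 1.3 80.2 70.1] -0.001 rel [ 11.6   0.8 -28. ] 0.0007
35 [ 2.4 80.9 69.6] 0.034 rel [ 12.8   1.5 -28.6] 0.0013
```

View pics/f.png

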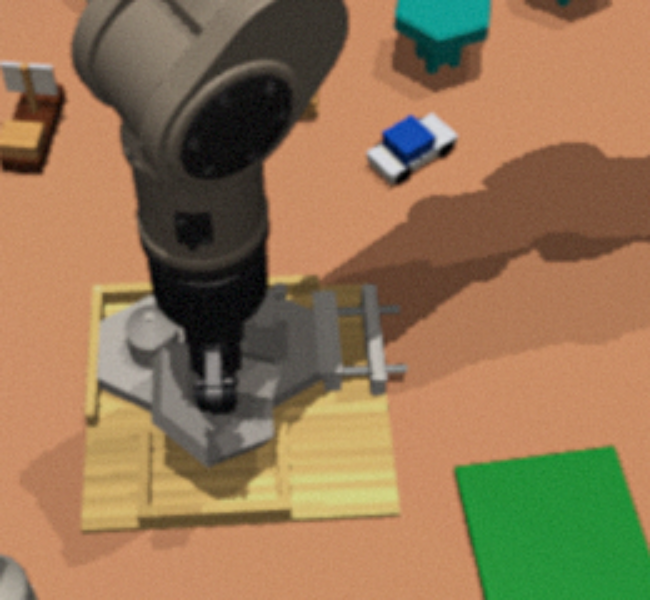

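The house hangs at 30° over the bay, about (215,400) in the crop. I lower it to the floor.

```bash
python3 -m pendant '[20,15,-2.2,-1.5,0, 20,13,0,0,0, 20,7,0,0,0, 20,4,0,0,0, 20,3,0,0,0, 20,0,0,0,0]'
python3 -c "
from h import *
o=r.get_obs();print(untray(o['tcp_pos']),o['moment'])"
```

```text
clock: 18.25
tcp_pos: [0.5338, 0.2272, 0.0583]
orientation: [2.161, 0.126, -2.161]
contact_force: [-0.1, -0.4, -2.2]
grip_width: 0.033
[-7.18621189 84.56425763 58.28758833] [0.0384568  0.02528724 0.023053  ]
```

```bash
python3 -m pendant '[20,3,2,0,0, 20,2,0,0,0, 20,2,0,-3,0, 20,2,0,-4,0, 20,2,0,-4,0, 20,0,0,0,0]' 30
python3 -c "
from h import *
o=r.get_obs();print(untray(o['tcp_pos']))"
python3 -m pendant '[20,3,0,-4,0, 20,3,0,-3,0, 20,0,0,0,0]'
cat > hw.py <<'E'
from h import *
o=r.get_obs();print(untray(o['tcp_pos']),o["clock"])
for n in("side","top"):
    p,W=grab(n);cv2.imwrite(f'pics/g_{n}.png',cv2.resize(p[180:420,200:460,::-1] if n=="side" else p[150:290,180:320,::-1],(650,600)))
    m=np.isfinite(W[...,2])&(np.ptp(p.astype(int),axis=2)<32);P=W[m];u=untray(P)
    Q=P[(np.hypot(u[:,0],u[:,1]-80)<52)&(u[:,2]>10)&(u[:,2]<(45 if o["tcp_pos"][2]<.1 else 85))&(u[:,1]>40)]
    for tl in(-3,0,3,6,10,15,20):
        a,e=fit(Q,'house',[*tray(0,80,8),TY],np.radians(tl));print(n,tl,len(Q),untray(a[:3]).round(1),round(a[3]-TY,3),round(e,4))
E
python3 hw.py
```

```text
clock: 19.0
tcp_pos: [0.5462, 0.2269, 0.0489]
orientation: [2.164, 0.127, -2.159]
contact_force: [-0.9, -0.7, 9.8]
grip_width: 0.033
[ 5.07111747 82.82161023 48.94851558]
clock: 19.38
tcp_pos: [0.5537, 0.2286, 0.0435]
orientation: [2.166, 0.128, -2.158]
contact_force: [-0.3, -0.2, 11.5]
grip_width: 0.0331
[12.78522676 83.59812053 43.48455408] 19.375
side -3 972 [ 4.2 80.3 23.9] 0.082 0.0026
side 0 972 [ 9.9 81.  18.6] 0.036 0.0034
side 3 972 [10.  82.  17.1] 0.034 0.003
side 6 972 [ 8.7 82.5 15.9] 0.022 0.0024
side 10 972 [ 5.8 82.7 14.6] 0.034 0.0015
side 15 972 [ 6.2 82.6 14.8] 0.004 0.0013
side 20 972 [ 3.8 81.3 16.3] -0.138 0.0019
top -3 127 [26.  63.  11.6] 0.871 0.0018
top 0 127 [25.3 62.  12.9] 0.879 0.0017
top 3 127 [ 8.  75.7 14.1] 0.118 0.0016
top 6 127 [10.2 76.1 15. ] 0.153 0.0014
top 10 127 [ 5.  78.5 14.8] 0.106 0.0012
top 15 127 [ 9.  82.7 17.9] 0.28 0.0015
top 20 127 [11.5 75.4  8.9] -0.758 0.0015
```

```bash
python3 -m pendant '[20,3,0.5,0,0, 20,3,0.5,-1,0, 20,3,0.5,-2,0, 20,2,0,-2,0, 20,1,0,0,0, 20,0,0,0,0]' 25
python3 hw.py
```

```text
clock: 20.23
tcp_pos: [0.5572, 0.2292, 0.04]
orientation: [2.165, 0.127, -2.158]
contact_force: [-32.0, -10.9, 90.4]
grip_width: 0.033
[16.24386184 83.75067453 39.95058245] 20.225
side -3 974 [12.1 83.6 13.8] 0.078 0.0031
side 0 974 [11.  83.6 14. ] 0.067 0.0029
side 3 974 [ 6.1 82.2 12.6] 0.078 0.0027
side 6 974 [ 4.4 82.  12.1] 0.038 0.0018
side 10 974 [ 5.6 82.3 12.2] 0.021 0.0011
side 15 974 [ 4.5 81.3 13.3] -0.081 0.0016
side 20 974 [ 3.6 80.5 15.4] -0.173 0.0021
top -3 110 [31.7 62.   9.7] 0.869 0.0015
top 0 110 [33.7 56.7 11.5] -0.29 0.0014
top 3 110 [34.  56.4 13. ] -0.29 0.0014
top 6 110 [21.6 75.2 13.8] 0.065 0.0015
top 10 110 [19.7 76.3 15. ] 0.108 0.0014
top 15 110 [11.5 76.9 11.7] -0.259 0.0014
top 20 110 [11.1 81.9  6.6] -0.631 0.0016
```

Contact force is 90 N: the high edge is sitting on the bay's +x wall. I ease up, shift about 7 mm to -x, and lower again.

```bash
python3 -m pendant '[20,-5,0,0,0, 20,-3,0,2,0, 20,0,0,3,0, 20,0,0,2,0, 20,0,0,0,0]' 25
python3 hw.py
```

```text
clock: 20.95
tcp_pos: [0.5554, 0.2283, 0.0406]
orientation: [2.176, 0.131, -2.152]
contact_force: [7.2, 3.3, 10.5]
grip_width: 0.0329
[14.36476956 83.10878056 40.55955028] 20.95
side -3 1020 [ 9.3 80.6 18.1] 0.04 0.0032
side 0 1020 [ 9.9 81.7 15.8] 0.008 0.003
side 3 1020 [ 7.9 82.6 14.1] 0.03 0.0024
side 6 1020 [ 5.6 82.8 13. ] 0.042 0.0018
side 10 1020 [ 5.5 82.9 12.8] 0.029 0.0011
side 15 1020 [ 4.5 82.3 13.6] -0.044 0.0018
side 20 1020 [ 2.9 81.2 15.4] -0.145 0.0022
top -3 115 [19.5 72.9 10. ] 0.008 0.0017
top 0 115 [18.3 69.8 10.9] -0.002 0.0016
top 3 115 [21.1 63.6 12. ] -0.13 0.0013
top 6 115 [17.7 63.6 13.2] 0.309 0.0013
top 10 115 [15.8 67.5 14.2] 0.201 0.0013
top 15 115 [10.2 82.2 15.9] 0.278 0.0014
top 20 115 [ 6.4 81.7 13. ] 0.027 0.002
```

View pics/g_side.png

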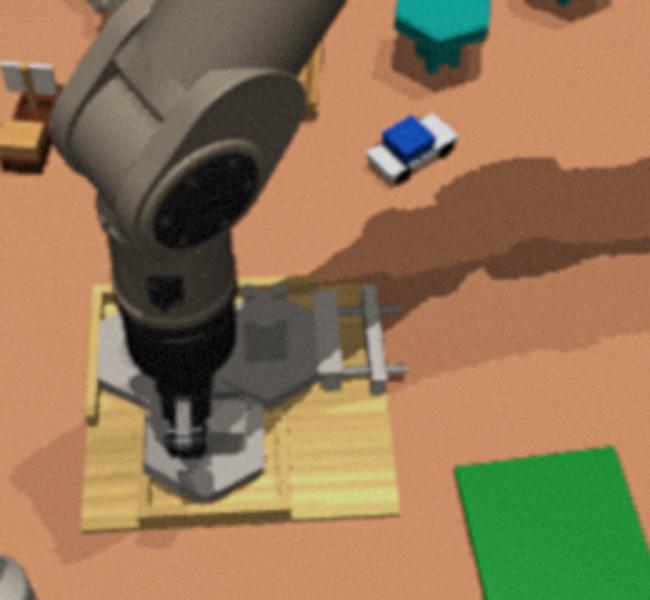

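The high edge still overlaps the +x wall at left (148,455), with about 9 mm free on the -x side at (275,460). I move it further to -x.

```bash
python3 -m pendant '[20,-2,0,0,0, 20,0,0,3,0, 20,0,0,3,0, 20,0,0,2,0, 20,0,0,0,0]' 40
python3 -c "
from h import *
o=r.get_obs();print(untray(o['tcp_pos']))"
python3 -m pendant '[20,2,0,0,0, 20,2,0,-1,0, 20,2,0,-1,0, 20,0,0,0,0]' 25
python3 hw.py | grep side
```

```text
clock: 21.68
tcp_pos: [0.5458, 0.227, 0.0408]
orientation: [2.171, 0.132, -2.154]
contact_force: [8.9, 5.4, 2.1]
grip_width: 0.033
[ 4.68384776 82.87235214 40.80903371]
clock: 22.18
tcp_pos: [0.5493, 0.2272, 0.0369]
orientation: [2.175, 0.13, -2.152]
contact_force: [7.9, 2.5, 17.9]
grip_width: 0.0333
side -3 1059 [ 1.9 82.  11.7] 0.026 0.0025
side 0 1059 [ 0.3 82.2 10.9] -0.013 0.002
side 3 1059 [-0.9 82.6 10.5] -0.011 0.0013
side 6 1059 [-1.4 82.8 10.4] -0.016 0.0009
side 10 1059 [-2.9 83.  10.8] -0.032 0.0014
side 15 1059 [-3.9 82.5 12.3] -0.093 0.0021
side 20 1059 [-4.4 82.  14. ] -0.146 0.0026
```

```bash
python3 -m pendant '[20,2,0,-1,0, 20,2,0,-1,0, 20,2,0,-1,0, 20,0,0,0,0]' 25
python3 hw.py | grep side
```

```text
clock: 22.78
tcp_pos: [0.5537, 0.2279, 0.0314]
orientation: [2.178, 0.131, -2.15]
contact_force: [10.5, 2.9, 18.1]
grip_width: 0.0331
side -3 1088 [-1.2 82.8  6.4] -0.01 0.0015
side 0 1088 [-2.  82.9  6.5] 0.005 0.001
side 3 1088 [-2.4 83.   6.8] 0.005 0.0011
side 6 1088 [-3.  82.6  7.6] -0.032 0.0015
side 10 1088 [-3.6 82.2  9.2] -0.063 0.002
side 15 1088 [-2.7 81.2 11.8] -0.131 0.0025
side 20 1088 [-2.5 81.3 12.6] -0.125 0.0026
```

The house is flat. I slide it towards the other two bases until it touches.

```bash
python3 -m pendant '[20,-2,0,-1,0, 20,0,1.5,0,0, 20,0,1.5,0,0, 20,0,1.5,0,0, 20,0,0,0,0]' 40
python3 hw.py | grep "side [0-3]"
python3 -m pendant '[20,0,1.5,0,0, 20,0,1.5,0,0, 20,0,0,0,0]'
python3 hw.py | grep "side [0-3]"
```

```text
clock: 23.5
tcp_pos: [0.5519, 0.2265, 0.0316]
orientation: [2.173, 0.137, -2.155]
contact_force: [5.9, 10.9, 6.9]
grip_width: 0.0334
side 0 1079 [-3.1 81.8  6.7] -0.014 0.0009
side 3 1079 [-3.8 81.9  7. ] -0.016 0.001
side 10 1079 [-4.9 81.2  9.3] -0.071 0.0019
side 15 1079 [-4.9 80.7 11.1] -0.105 0.0025
side 20 1079 [-4.3 80.4 12.3] -0.115 0.0026
clock: 23.98
tcp_pos: [0.552, 0.2237, 0.0316]
orientation: [2.173, 0.137, -2.155]
contact_force: [6.2, 10.4, 6.7]
grip_width: 0.0332
side 0 1082 [-3.  79.4  6.7] 0.013 0.0009
side 3 1082 [-3.7 79.4  7. ] 0.007 0.0011
side 10 1082 [-5.1 78.8  9.3] -0.052 0.002
side 15 1082 [-4.9 77.9 12. ] -0.094 0.0023
side 20 1082 [-3.9 77.9 13.4] -0.079 0.0025
```

```bash
python3 -m pendant '[20,0,1,-1,0, 20,0,0,-1,0, 20,0,0,0,0, 45,0,0,0,0, 62,0,0,0,0, 62,0,0,0,0, 62,-10,0,0,0, 62,-30,0,0,0, 62,-40,0,0,0, 62,-40,0,0,0, 62,-40,50,0,0, 62,0,60,0,0, 62,0,60,0,0, 62,0,60,0,0, 62,0,60,0,0, 62,0,60,0,0, 62,0,0,0,0]'
cat > fin.py <<'E'
from h import *
print(r.get_obs()["clock"])
for n in("side","top"):
    p,W=grab(n);cv2.imwrite(f'pics/fin_{n}.png',cv2.resize(p[180:420,200:460,::-1] if n=="side" else p[150:290,180:320,::-1],(650,600)))
    m=np.isfinite(W[...,2])&(np.ptp(p.astype(int),axis=2)<35);P=W[m];u=untray(P);c={}
    for k,x,y in(("tower",-45,2),("silo",45,1),("house",0,79)):
        Q=P[(np.hypot(u[:,0]-x,u[:,1]-y)<52)&(u[:,2]>10)&(u[:,2]<90)&(u[:,0]>-78)]
        for tl in(-4,0,4):
            a,e=fit(Q,k,[*tray(x,y,6),TY],np.radians(tl));print(n,k,tl,untray(a[:3]).round(1),round(a[3]-TY,3),round(e,5))
            if tl==0:c[k]=a[:3]
    B=u[(u[:,2]>32)&(u[:,2]<40)&(u[:,0]<-75)&(u[:,0]>-115)&(abs(u[:,1])<42)];print("bar mid, shift",np.percentile(B[:,0],[2,50,98]).round(1))
    d=lambda a,b:round(np.linalg.norm(c[a]-c[b])*1000,1)
    print(n,"ts",d("tower","silo"),"hs",d("house","silo"),"ht",d("house","tower"))
E
python3 fin.py
```

```text
clock: 26.2
tcp_pos: [0.591, -0.1367, 0.1887]
orientation: [2.165, 0.112, -2.165]
contact_force: [-0.1, 0.8, 0.5]
grip_width: 0.0618
26.2
side tower -4 [-44.4  -0.6   7.1] 0.025 0.00148
side tower 0 [-42.4  -0.4   6.5] 0.02 0.00106
side tower 4 [-41.8  -0.4   6.4] 0.015 0.00151
side silo -4 [42.9  1.5  6.6] -0.008 0.00156
side silo 0 [44.   1.4  6.4] -0.003 0.00108
side silo 4 [44.8  1.4  6.9] -0.003 0.00161
side house -4 [-3.  78.4  6.2] 0.022 0.00122
side house 0 [-2.3 78.5  6. ] 0.002 0.00086
side house 4 [-2.2 78.4  6.2] -0.008 0.00125
bar mid, shift [-102.8  -94.3  -85.4]
side ts 86.5 hs 89.9 ht 88.5
top tower -4 [-43.9  -1.3   7. ] -0.101 0.00194
top tower 0 [-41.7  -1.8   6.7] -0.053 0.00147
top tower 4 [-39.9  -2.    6.8] -0.061 0.0018
top silo -4 [43.9  0.6  6.8] 0.038 0.0018
top silo 0 [44.8  0.7  6.7] 0.01 0.00148
top silo 4 [45.2  0.6  7.2] 0.004 0.00192
top house -4 [-1.7 75.8  6.3] -0.006 0.00128
top house 0 [-0.3 75.7  6.2] -0.001 0.00104
top house 4 [ 0.4 75.8  6.5] -0.003 0.00131
bar mid, shift [-101.5  -92.3  -82.9]
top ts 86.5 hs 87.6 ht 87.8
```

View pics/fin_side.png

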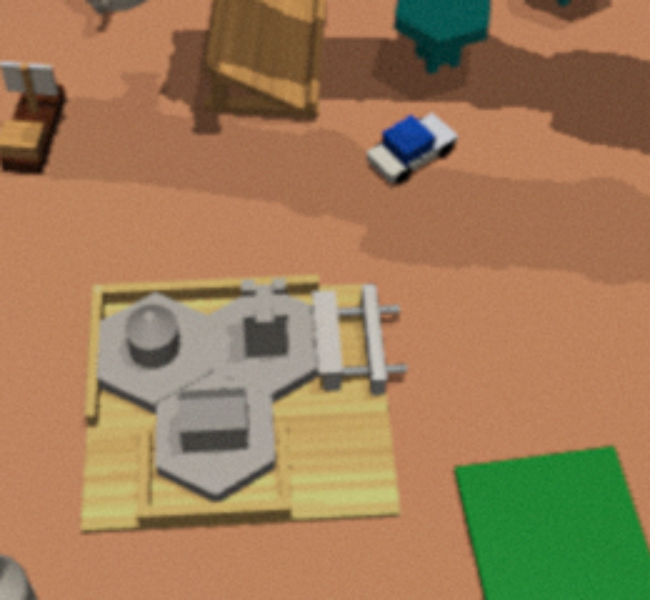

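All three bases lie flat and touching, with the silo at (150,345), the tower at (265,340) and the house at (215,440) in the crop. The bar is pushed back about 8 mm, and the car and boat in view are undisturbed. I hand the job in.

```bash
python3 -c "
from bench import r
print(r.hand_in())"
```

```text
the job is handed in; nothing more can be done
None
```

I packed both bases into the tray and handed the job in at about 26 s of the 61 s allowed; the hand-in gives no verdict.

- **Tower base:** I slid its low edge under the bar's lip, pivoted it flat, and let the bar press it against the silo base.
- **House base:** I pivoted it flat in the side bay. On the way its high edge caught on the bay's +x wall and the tool force reached about 90 N (wrist limit 120 N). I backed off, shifted it about 10 mm to -x, lowered it again, and slid it against the other two.

**Last checks**

| Check | Side camera | Top camera | Limit |
|---|---|---|---|
| Tower–silo distance | 86.5 mm | 86.5 mm | below 93 mm |
| House–silo distance | 89.9 mm | 87.6 mm | below 94 mm |
| House–tower distance | 88.5 mm | 87.8 mm | below 94 mm |
| Underside height above the table | 6.0–6.5 mm | 6.2–6.7 mm | 3–9 mm |
| Tower yaw relative to silo | 0.02 rad | -0.06 rad | below 0.07 rad |

- **Flatness:** for all three bases the flat model fitted better than one tilted by 4°.
- **Bar:** it is pushed back about 8 mm by the side camera and about 6 mm by the top camera.
- **Disagreements:** the cameras differed by 2–3 mm on the house's position. They also disagreed on the tower's yaw, where the top camera's poorer fit is close to the limit. The measured distances came out slightly under 90 mm, so they carry an error of a few mm.
- **Bystanders:** the last picture I viewed shows the car, boat and plate in place. I did not check the mug, screwdriver, bottle or red block at the end, but the arm did not go near them.

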